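# Turn the headphone amplifier down to its stop and switch it off

### The job

Shut down the headphone amplifier on the desk: turn the small blue volume knob in the middle of its double control anticlockwise (seen from above) until you feel it come firmly up against its end stop, gently and without forcing it, and leave the black balance ring around it as it is set. Only when the volume is right down, press the red power button fully in and let go. The knob stays at its stop and the other things on the desk stay where they are.

Things in the scene. Friction and masses are not known exactly. Their poses are not given: they have to be found in the camera images.
- amp: Aluminium desktop headphone amplifier, a flat box 130 mm deep (its x) by 210 mm wide (its y) by 55 mm high; too heavy to shift. Origin: centre of its underside, on the desk. Its front, with sockets, faces its own -x. On its flat top: the double control, the power button, and a memory stick.
- knob: Blue inner volume knob of the double control, turning about its own vertical z axis. Origin: on that axis (common to both knobs), level with the case's top face. Its x axis points along the bar to its pointing end (white line on top). It turns anticlockwise seen from above (yaw growing) to lower the volume, and stays where it is left. It starts 0.6 to 1.6 rad short of the red dot.
- dial: Thin grey scale disc, 98 mm across, printed on the case's top around the double control; fixed. Origin: on the axis of both knobs, at the case's top face. Its x axis points to the red dot. On it turns the black balance ring, the outer knob: 68 mm across, 0 to 12 mm above this origin, very light to turn (0.012 N m), so that anything rubbing on its top or rim drags it along.
- knob_center (a point): Centre of the volume knob's grip, on the axis, 23 mm above the origin of the knob. The grip is an upright bar 36 mm long, 12 mm wide, 22 mm high (12 to 34 mm above the knob's origin: from the ring's top face up), centred on the axis. Gripped across its 12 mm width, it is stiff and takes about 0.2 N m to turn.
- stop_pin: Steel pin hidden inside the case, the end stop of the volume knob: a vane under the knob runs against it, 26 mm from the axis. It cannot be seen or reached and its place does not tell the stopping angle exactly. Rigid but delicate: beyond the turning friction 0.1 to 0.16 N m more on the knob seats it well (under 3 N on the pin it is not seated); over 0.21 N m more (9 N) damages it. Origin: foot of the pin.
- red_dot (a point): Red dot 8 mm across on the scale, 42 mm from the axis: the nominal place of volume zero. The real stop lies up to 0.22 rad before or past the dot, different each time, and must be felt.
- ring_mark (a point): Outer end of the white line on the top of the balance ring, 28 mm from the axis and 12 mm above the case's top. Must stay where it is.
- power (a joint): Travel of the power button, m: 0 released, 0.006 fully in; a spring (5 N when fully in) brings it back out.
- power_top (a point): Centre of the top of the round red power button, 24 mm across, in a black housing on the amplifier's top; pressed straight down by 6 mm.
- mug: White mug, 80 mm across, 90 mm high, beside the amplifier. Origin: centre of its underside. Bystander.
- mouse: White computer mouse, 100 x 58 x 34 mm, beside the amplifier. Origin: centre of its underside. Bystander.
- stick: Memory stick lying on the amplifier's top, 42 x 18 x 8 mm with a steel plug. Origin: centre of its underside. Bystander.
- drops: Small white eye-drop bottle with a red cap, 32 mm across, 60 mm high. Origin: centre of its underside. Bystander.
- lotion: White bottle with a red cap, 52 mm across, 150 mm high. Origin: centre of its underside. Bystander.
- pen: Blue pen lying on the desk, 130 mm long, 10 mm thick. Origin: under its middle. Bystander.
Things that resemble listed ones, but are neither listed nor needed, are in the scene too. Of the things that look like the amp, the larger one is meant.

How it is judged:
On the way, in this order (a step that is already met when the one before it is completed fails the run):
1. the volume knob is turned anticlockwise until it presses on its end stop (3 N or more, held for 0.1 s) (contact force between knob and stop_pin above 3 N and angle between the x axis of knob and the x axis of dial, either way round below 0.3 rad), for 0.1 s.
2. the power button is pressed fully in (5 mm or more) (value of joint power above 0.005 m and angle between the x axis of knob and the x axis of dial, either way round below 0.3 rad), for 0.05 s.
At the end, for the whole second after the job is handed in: the volume knob, having been brought against its stop, still points within 0.3 rad of the red dot, the power button is let go and out again (within 1.5 mm), and the balance ring is where it was (its mark within 2.5 mm) (angle between the x axis of knob and the x axis of dial, either way round below 0.3 rad and value of joint power below 0.0015 m and distance of ring_mark from where it was at the start of the episode below 0.0025 m); the robot touches nothing.
It fails at once if the volume knob is forced against its end stop (over 9 N on the stop) (contact force between knob and stop_pin above 9 N).
It fails at once if the balance ring is turned (its mark moves over 2.5 mm) (distance of ring_mark from where it was at the start of the episode above 0.0025 m).
It fails at once if the power button is pressed in before the volume is down (value of joint power above 0.003 m and not (angle between the x axis of knob and the x axis of dial, either way round below 0.3 rad)).
It fails at once if another thing on the desk is knocked out of its place (over 20 mm) (distance of any of mug, mouse, stick, drops, lotion, pen from where it was at the start of the episode above 0.02 m).
It also fails if it takes over 69 s, if anything falls off the work surface, if the arm or the gripper's body presses on something with over 40 N, if the wrist force passes 120 N, or if a joint passes its speed limit or range.

### The arm

A 6-joint arm with a two-finger parallel gripper is mounted at the origin on the work surface. World frame = base frame: x ahead of the robot, y to its left, z up, the work surface at z = 0. Lengths are in m, angles in rad, forces in N, time in s.
With the tool pointing down it reaches from about 0.35 to 0.775 m from the base axis. Payload 5.5 kg.
Tool frame: the origin (TCP) lies between the finger pads; the fingertips stand 19 mm ahead of it and the grasp point (between the pads) is the TCP; z points along the fingers, x is the direction in which the jaws open and shut, and the axes are right-handed (so a half turn about z gives the same grasp; the last joint's range is limited). The gripper opens to 85 mm and grips with 20 to 120 N. Pads are 22 mm wide; open, the fingers measure 114 mm over their backs; the gripper's body (76 mm by 85 mm) begins 54 mm behind the grasp point. The pads swing forward as they close: fully open they stand 13 mm farther back than shut.
Start: joints at [-1.316, 0.313, 0.046, 1.304, 0, 1.431], TCP at [0.221, -0.531, 0.25] pointing down, gripper open.
Joint ranges: [-2.76, 2.76], [-0.86, 1.69], [-1.03, 1.26], [-2.2, 2.34], [-1.47, 1.5], [-3.14, 3.14]. Speed limits (rad/s): [2.57, 2.57, 3.14, 3.14, 3.14, 3.14].

### API

Orientations are given as a unit quaternion [w, x, y, z].
In Python, from workcell import env gives the robot as it stands. The module is installed in compiled form; this text tells all that it offers.
- The arm moves only by the tool carry_out, never from a script. Its argument "steps" is a list of rows, each a list of 7 numbers: the gripper command: -1 is shut, 1 is fully open, values between are in proportion, then the shift along the tool's x, y, z in m, then the turn, a rotation vector about the tool's x, y, z in rad. A call has 1 to 20 rows; each row shifts and turns the commanded pose from where the row before left it, along the tool's axes as they then stand; what a row does not reach is not made up. A row lasts 1/8 s, in which the tool goes at most 62.5 mm and 10.7 degrees, less where a joint would pass 70% of its speed; a pose out of reach is approached as far as the arm can. A call with a gripper value outside its range is refused whole. The fingers move at their own pace and stop on an object; "grip_force" is the grip in N (left out, the last holds). Time passes only in rows, so rows that do not move let the fingers close. It gives the time, the measured TCP pose, the force and the opening at its end, in the units of the state.
- env.get_state(): the state, without advancing time (a new reading comes with each control period).
- env.read_camera(name): name is "scene" or "top" or "wrist"; returns a dict with "color" (400x640x3 uint8, red, green, blue), "K" (3x3 intrinsics, pixels), "R" (3x3) and "t" (3): a world point X has camera coordinates R X + t. Camera axes: x right, y down, z forward; pixel columns grow to the right and rows downward; lengths in m; the calibration is good to about 2 mm. A picture is of the moment at which its call begins. There is no depth.
- env.hand_in(): hands the job in, once; it reports no verdict.
The state is a dict: "clock": time; "joint_pos": joint angles; "qvel": joint speeds; "tau": joint torques, N m; "tcp_pos": TCP position; "orientation": TCP orientation; "wrist_force": force on the tool from outside, world axes, zero at the start; "ft_torque": the same for the moment, N m; "finger_gap": finger opening in m.
Only numpy, scipy, OpenCV 4.12 (cv2) and the standard library are available. Lean on these libraries where they do the work, as an engineer would, in place of code of your own. Each camera call takes 0.05 s, during which the arm holds its last target. There are 200 camera calls.

## Working session

There is one attempt and no reset: what is moved stays moved. The work goes in short steps, Python scripts to look and compute and a tool call to move; the robot and the scene stay as the last step left them, time stands still between calls to the robot, and variables do not carry over. Pictures are saved under pics/ and viewed, about 8 in all and at most 12, crops included, and the job is handed in when it is done.

Besides the shell and the picture viewer there is one more tool, called in YAML: its name, and indented under it one key for each argument. carry_out: Moves the arm, as the interface text tells. Its arguments: {"type":"object","properties":{"steps":{"type":"array","items":{"type":"array","items":{"type":"number"}}},"grip_force":{"type":"number"}},"required":["steps"]}

```bash
mkdir -p pics; cat > h.py <<'E'
import numpy as np, cv2
from workcell import env
def ray(c,u,v,z):
    K,R,t=c["K"],c["R"],c["t"]
    o=-R.T@t; d=R.T@np.linalg.inv(K)@np.array([u,v,1.])
    return o+d*(z-o[2])/d[2]
def px(c,X):
    p=c["K"]@(c["R"]@np.array(X)+c["t"]); return p[:2]/p[2]
def snap(n,f):
    c=env.read_camera(n); cv2.imwrite(f"pics/{f}.png",c["color"][:,:,::-1]); 
    np.savez(f"pics/{f}.npz",**{k:c[k] for k in("color","K","R","t")}); return c
E
python3 - <<'E'
from h import *
for n in("top","scene"):
    c=snap(n,n+"0"); print(n,-c["R"].T@c["t"])
print(env.get_state())
E
```

```text
top [0.39791712 0.02096413 1.28197285]
scene [ 1.15956406 -0.24499023  0.83575986]
{'clock': 0.1, 'joint_pos': array([-1.31566093e+00,  3.13949614e-01,  4.50814367e-02,  1.30357203e+00,
       -1.71396448e-05,  1.43117931e+00]), 'qvel': array([ 0.00031626, -0.00012736,  0.00153587, -0.00091589, -0.00115399,
       -0.0007428 ]), 'tau': array([ 1.26883526e-03, -4.81726813e+01,  2.99242759e+01,  1.27410307e-02,
       -2.29896259e-04, -1.68036064e-05]), 'tcp_pos': array([ 0.22100433, -0.53037856,  0.2494796 ]), 'orientation': array([-5.40281395e-04,  8.32039281e-01, -5.54716106e-01, -6.19482834e-04]), 'wrist_force': array([ 0.95234714, -0.35104292, -0.62823293]), 'ft_torque': array([-0.02416392, -0.03779895, -0.045946  ]), 'finger_gap': 0.08548734885050965}
```

View pics/top0.png

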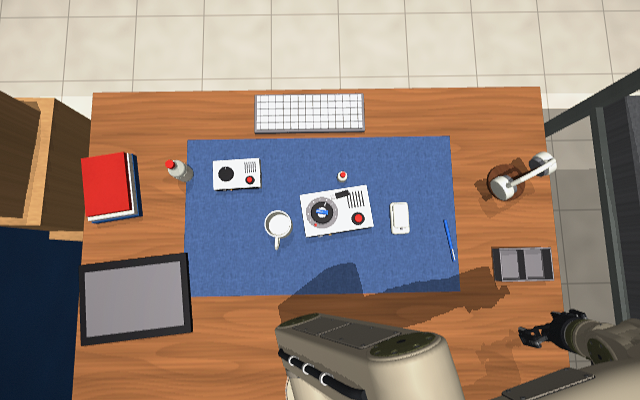

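View pics/scene0.png

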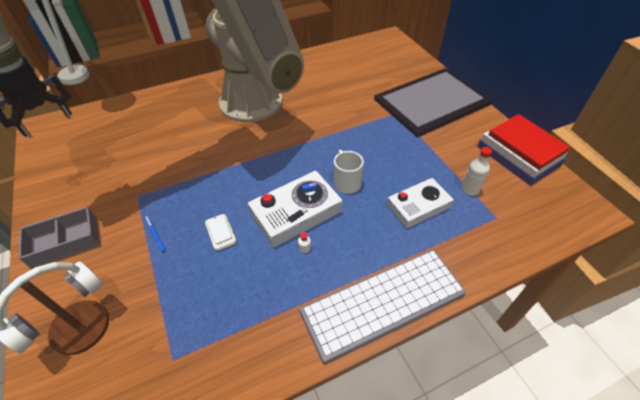

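The top view shows the large amp around (336,211), its knob at about (322,212), power button (358,218), mug (278,225), mouse (400,217), and the smaller decoy at (237,174). Next I compute rough positions.

```bash
python3 - <<'E'
from h import *
c=np.load("pics/top0.npz")
for n,u,v,z in(("knob",322,212,.089),("btn",358,218,.075),("mug",278,225,.09),("drops",342,176,.06),("mouse",400,217,.034)): print(n,ray(c,u,v,z).round(3))
im=c["color"][165:255,260:380,::-1]
cv2.imwrite("pics/c1.png",cv2.resize(im,None,fx=6,fy=6,interpolation=cv2.INTER_CUBIC))
from scipy.spatial.transform import Rotation as Ro
s=env.get_state();q=s["orientation"];print(Ro.from_quat(q[[1,2,3,0]]).as_matrix().round(3))
E
```

```text
knob [ 0.525 -0.004  0.089]
btn [ 0.507 -0.112  0.075]
mug [0.489 0.126 0.09 ]
drops [ 0.639 -0.069  0.06 ]
mouse [ 0.511 -0.248  0.034]
[[ 0.385 -0.923 -0.   ]
 [-0.923 -0.385  0.002]
 [-0.002 -0.    -1.   ]]
```

View pics/c1.png

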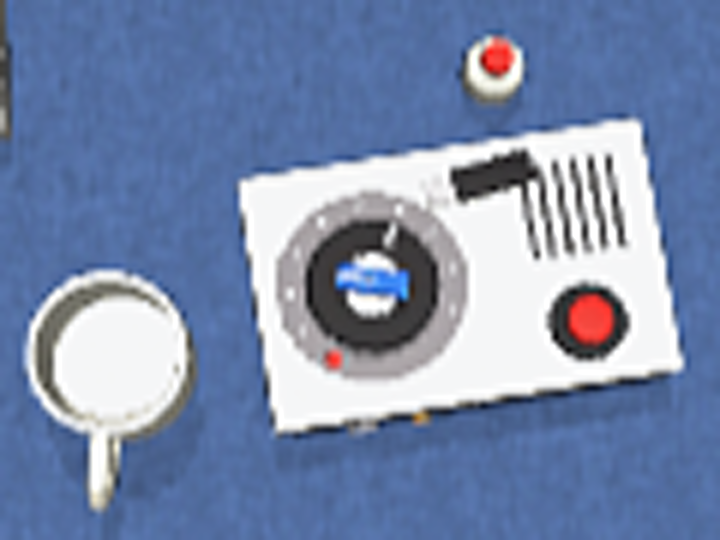

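The crop shows the white line of the ring pointing up and right. The red dot is at crop (333,358), lower left of the dial centre (372,285), at a yaw of about 2.65. The blue bar is nearly horizontal, at a yaw of about 1.4. Next I move above the knob.

carry_out:
  steps:
    - [1, -0.0307, -0.0402, 0, 0, 0, 0]
    - [1, -0.0307, -0.0402, 0, 0, 0, 0]
    - [1, -0.0307, -0.0402, 0, 0, 0, 0]
    - [1, -0.0307, -0.0402, 0, 0, 0, 0]
    - [1, -0.0307, -0.0402, 0, 0, 0, 0]
    - [1, -0.0307, -0.0402, 0, 0, 0, 0]
    - [1, -0.0307, -0.0402, 0, 0, 0, 0]
    - [1, -0.0307, -0.0402, 0, 0, 0, 0]
    - [1, -0.0307, -0.0402, 0, 0, 0, 0]
    - [1, -0.0307, -0.0402, 0, 0, 0, 0]
    - [1, -0.0307, -0.0402, 0, 0, 0, 0]
    - [1, -0.0307, -0.0402, 0, 0, 0, 0]
    - [0, 0, 0, 0, 0, 0, -0.167]
    - [0, 0, 0, 0, 0, 0, -0.167]
    - [0, 0, 0, 0, 0, 0, -0.167]
    - [0, 0, 0, 0, 0, 0, -0.167]
    - [0, 0, 0, 0, 0, 0, -0.167]
    - [0, 0, 0, 0, 0, 0, -0.167]
    - [0, 0, 0, 0, 0, 0, 0]
  grip_force: 40

```text
clock: 2.48
tcp_pos: [0.5245, -0.0052, 0.2499]
orientation: [0.0, 0.996, -0.088, -0.0]
wrist_force: [-0.1, -0.0, -0.1]
finger_gap: 0.0425
```

```bash
cat >> h.py <<'E'
from scipy.spatial.transform import Rotation as Ro
def st():
    s=env.get_state();q=s["orientation"];M=Ro.from_quat(q[[1,2,3,0]]).as_matrix()
    print("t",round(s["clock"],2),"tcp",s["tcp_pos"].round(4),"yaw",np.arctan2(M[1,0],M[0,0]).round(3),"z",M[:,2].round(3),"F",s["wrist_force"].round(2),"T",s["ft_torque"].round(3),"gap",round(s["finger_gap"],4),"j6",s["joint_pos"][5].round(2),"tau6",s["tau"][5].round(3)); return s,M
E
python3 - <<'E'
from h import *
st(); c=snap("wrist","w0"); print(-c["R"].T@c["t"])
E
```

```text
t 2.48 tcp [ 0.5245 -0.0052  0.2499] yaw -0.176 z [-0.001  0.    -1.   ] F [-0.09 -0.03 -0.09] T [-0.005 -0.019  0.024] gap 0.0425 j6 1.58 tau6 -0.575
[0.54027553 0.07554959 0.373999  ]
```

View pics/w0.png

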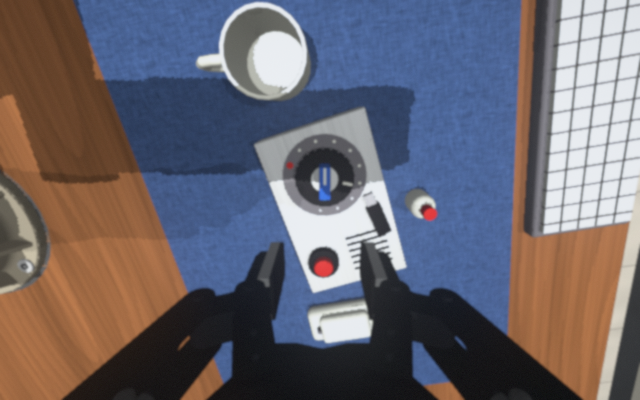

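The wrist view shows the dial at about (326,175), the bar nearly vertical at (325,183), the red dot at (290,166) and the power button at (323,265). Next I measure these.

```bash
cat > m.py <<'E'
from h import *
import sys
def meas(f,roi):
    c=np.load(f"pics/{f}.npz"); im=c["color"]; x0,y0,x1,y1=roi
    hsv=cv2.cvtColor(im[y0:y1,x0:x1],cv2.COLOR_RGB2HSV)
    H,S,V=[hsv[...,i].astype(int) for i in range(3)]
    def comps(m,a=4):
        n,l,s,ce=cv2.connectedComponentsWithStats(m.astype(np.uint8),connectivity=8)
        return [(s[i,4],ce[i]+[x0,y0],np.argwhere(l==i)[:,::-1]+[x0,y0]) for i in range(1,n) if s[i,4]>=a]
    red=sorted(comps(((H<8)|(H>172))&(S>140)&(V>70)),key=lambda r:-r[0])
    for a,ce,_ in red: print(f,"red",a,ce.round(1),"z.075",ray(c,*ce,.075).round(4)[:2],"z.055",ray(c,*ce,.055).round(4)[:2])
    bl=max(comps((H>95)&(H<125)&(S>150)&(V>90)),key=lambda r:r[0])
    P=np.array([ray(c,*p,.089)[:2] for p in bl[2]]).astype(np.float32)
    print(f,"blue",bl[0],bl[1].round(1),"top",ray(c,*bl[1],.089).round(4)[:2]); r=cv2.minAreaRect(P*1000);b=cv2.boxPoints(r)
    e=sorted([b[1]-b[0],b[2]-b[1]],key=np.linalg.norm); print(" rect",np.round(r[0],1),np.round(r[1],1),"yaw",np.arctan2(e[1][1],e[1][0]).round(3))
    bk=max(comps((V<75)&(S<90)),key=lambda r:r[0])
    h=cv2.convexHull(bk[2].astype(np.int32))[:,0]
    Q=np.array([ray(c,*p,.067)[:2]*1000 for p in h]).astype(np.float32)
    print(f,"ring",cv2.minEnclosingCircle(Q),cv2.fitEllipse(Q))
    cv2.imwrite(f"pics/{f}_c.png",cv2.resize(im[y0:y1,x0:x1,::-1],None,fx=4,fy=4,interpolation=cv2.INTER_CUBIC))
meas(sys.argv[1],[int(v) for v in sys.argv[2].split(",")])
E
python3 m.py w0 270,115,390,290; python3 m.py top0 304,188,372,235
```

```text
w0 red 258 [323.  267.5] z.075 [ 0.5081 -0.1129] z.055 [ 0.5059 -0.1255]
w0 red 25 [289.4 165. ] z.075 [0.4943 0.0193] z.055 [0.4912 0.0155]
w0 blue 185 [324.4 188.5] top [ 0.5276 -0.0093]
 rect [529.   -2.6] [37.1 11.8] yaw 1.396
w0 ring ((528.55126953125, -1.6062391996383667), 33.90047836303711) ((528.6043701171875, -1.9729585647583008), (66.19319915771484, 67.33159637451172), 59.59218215942383)
top0 red 53 [357.9 217.7] z.075 [ 0.5075 -0.1123] z.055 [ 0.5093 -0.1145]
top0 red 5 [315.2 224.4] z.075 [0.4898 0.0164] z.055 [0.4913 0.0163]
top0 blue 31 [323.3 211.9] top [ 0.5254 -0.0083]
 rect [525.2  -2.9] [32.7 11.9] yaw 1.553
top0 ring ((527.1740112304688, -3.3959386348724365), 33.220760345458984) ((527.005126953125, -3.5025603771209717), (64.81279754638672, 66.21056365966797), 159.96743774414062)
```

View pics/w0_c.png

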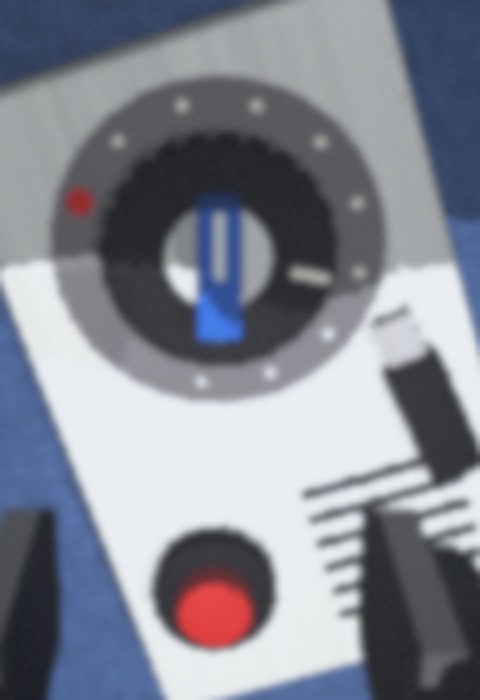

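Both views agree. The knob axis is at (0.528, -0.0025) and the bar yaw is 1.396, with the rectangle measuring 37x12 mm as it should. The dot is 41.4 mm out at a yaw of 2.68. Next I descend with the jaws across the bar.

carry_out:
  steps:
    - [0, 0.0035, -0.0034, 0, 0, 0, 0]
    - [0, 0, 0, 0.04, 0, 0, 0]
    - [0, 0, 0, 0.04, 0, 0, 0]
    - [0, 0, 0, 0.04, 0, 0, 0]
    - [0, 0, 0, 0.02, 0, 0, 0]
    - [0, 0, 0, 0.01, 0, 0, 0]
    - [0, 0, 0, 0.008, 0, 0, 0]
    - [0, 0, 0, 0, 0, 0, 0]
    - [0, 0, 0, 0, 0, 0, 0]
  grip_force: 60

```text
clock: 3.65
tcp_pos: [0.5294, -0.0025, 0.0931]
orientation: [0.0, 0.996, -0.087, 0.001]
wrist_force: [-0.1, -1.2, 0.4]
finger_gap: 0.0424
```

```bash
python3 - <<'E'
from h import *
st()
E
```

```text
t 3.65 tcp [ 0.5294 -0.0025  0.0931] yaw -0.174 z [ 0.002 -0.    -1.   ] F [-0.1  -1.23  0.35] T [-0.    -0.033  0.02 ] gap 0.0424 j6 1.59 tau6 0.003
```

carry_out:
  steps:
    - [-0.4, 0, 0, 0, 0, 0, 0]
    - [-0.6, 0, 0, 0, 0, 0, 0]
    - [-0.7, 0, 0, 0, 0, 0, 0]
    - [-0.8, 0, 0, 0, 0, 0, 0]
    - [-1, 0, 0, 0, 0, 0, 0]
    - [-1, 0, 0, 0, 0, 0, 0]
    - [-1, 0, 0, 0, 0, 0, 0]

```text
clock: 4.53
tcp_pos: [0.5277, -0.0023, 0.0925]
orientation: [0.0, 0.996, -0.087, -0.001]
wrist_force: [-3.9, -0.0, 5.8]
finger_gap: 0.0106
```

```bash
python3 - <<'E'
from h import *
st(); snap("wrist","w1")
E
```

```text
t 4.53 tcp [ 0.5277 -0.0023  0.0925] yaw -0.174 z [-0.002  0.    -1.   ] F [-3.87 -0.02  5.78] T [0.164 0.851 0.148] gap 0.0106 j6 1.59 tau6 0.108
```

View pics/w1.png

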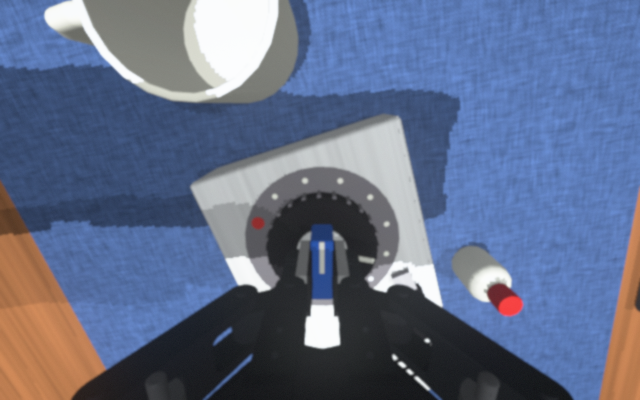

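The bar is between the pads (gap 10.6 mm), the white line at (321,258) points up and the ring mark is at (367,260). I raise slightly to relieve the vertical force and confirm the tips are clear of the ring. Then I make a small test turn.

carry_out:
  steps:
    - [-1, -0.001, 0, -0.001, 0, 0, 0]
    - [-1, 0, 0, -0.001, 0, 0, 0]
    - [-1, 0, 0, 0, 0, 0, 0]

```text
clock: 4.95
tcp_pos: [0.5275, -0.0023, 0.0927]
orientation: [-0.0, 0.996, -0.087, -0.001]
wrist_force: [5.2, -1.3, -19.7]
finger_gap: 0.0103
```

```bash
python3 - <<'E'
from h import *
st()
E
```

```text
t 4.95 tcp [ 0.5275 -0.0023  0.0927] yaw -0.174 z [-0.002  0.    -1.   ] F [  5.16  -1.34 -19.72] T [-0.049 -1.112  0.117] gap 0.0103 j6 1.59 tau6 0.13
```

carry_out:
  steps:
    - [-1, 0, 0, 0, 0, 0, -0.03]
    - [-1, 0, 0, 0, 0, 0, -0.03]
    - [-1, 0, 0, 0, 0, 0, -0.03]
    - [-1, 0, 0, 0, 0, 0, 0]

```text
clock: 5.45
tcp_pos: [0.5274, -0.0022, 0.0927]
orientation: [-0.0, 0.999, -0.042, -0.001]
wrist_force: [6.0, 0.5, -21.0]
finger_gap: 0.0105
```

```bash
python3 - <<'E'
from h import *
st();snap("wrist","w2")
E
cat > d.py <<'E'
# yaw of ring mark, red dot, white line relative to axis, from a wrist picture
from h import *
import sys
A=np.array([.5283,-.0024])
c=np.load(f"pics/{sys.argv[1]}.npz"); hsv=cv2.cvtColor(c["color"],cv2.COLOR_RGB2HSV).astype(int)
H,S,V=hsv[...,0],hsv[...,1],hsv[...,2]
def rep(n,m,z,r0,r1):
    k,l,s,ce=cv2.connectedComponentsWithStats(m.astype(np.uint8),connectivity=8)
    for i in range(1,k):
        if 8<=s[i,4]<300:
            p=ray(c,*ce[i],z)[:2]-A; r=np.hypot(*p)
            if r0<r<r1: print(sys.argv[1],n,s[i,4],ce[i].round(1),"r",r.round(4),"yaw",np.arctan2(p[1],p[0]).round(3))
rep("dot",((H<8)|(H>172))&(S>120)&(V>60),.055,.035,.05)
rep("mark",(S<60)&(V>115),.067,.017,.031)
E
python3 d.py w0;python3 d.py w1;python3 d.py w2
```

```text
t 5.45 tcp [ 0.5274 -0.0022  0.0927] yaw -0.084 z [-0.002  0.    -1.   ] F [  5.96   0.48 -21.05] T [-0.081 -1.128 -0.081] gap 0.0105 j6 1.5 tau6 -0.124
w0 dot 29 [289.4 164.9] r 0.0412 yaw 2.689
w0 mark 30 [347.2 183.5] r 0.0276 yaw -0.45
w1 dot 109 [257.5 222.8] r 0.0413 yaw 2.695
w1 mark 79 [366.5 259.4] r 0.0288 yaw -0.444
w1 mark 9 [303.9 277.1] r 0.0229 yaw -2.223
w1 mark 8 [339.9 277.2] r 0.0236 yaw -1.217
w2 dot 110 [259.6 217.3] r 0.0412 yaw 2.692
w2 mark 30 [303.2 276.9] r 0.0233 yaw -2.159
w2 mark 32 [340.4 277.2] r 0.0237 yaw -1.128
```

```bash
python3 - <<'E'
from h import *
o=[]
for f in("w1","w2"):
    c=np.load(f"pics/{f}.npz"); im=c["color"][185:310,230:410,::-1].copy()
    im=cv2.resize(im,None,fx=4,fy=3.2,interpolation=cv2.INTER_CUBIC)
    A=np.array([.5283,-.0024])
    for r in(.020,.028):
        p=px(c,[*(A+r*np.array([np.cos(-.445),np.sin(-.445)])),.067]); print(f,p.round(1)); cv2.circle(im,(int((p[0]-230)*4),int((p[1]-185)*3.2)),2,(0,255,0),-1)
    o.append(im)
cv2.imwrite("pics/c2.png",cv2.resize(np.vstack(o),None,fx=.75,fy=.75))
E
```

```text
w1 [352.6 256. ]
w1 [365.2 259.2]
w2 [352.1 258.2]
w2 [364.2 262.3]
```

View pics/c2.png

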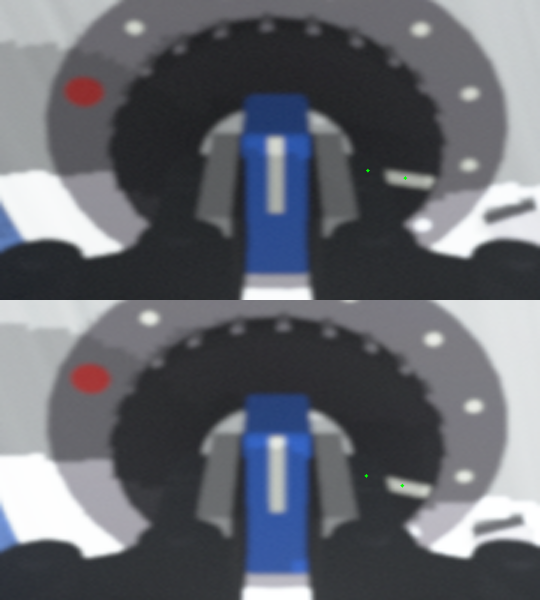

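The ring mark sits at the predicted place in both views, so the test turn did not drag the ring. I relieve the vertical pull and turn most of the way, staying short of the earliest possible stop.

carry_out:
  steps:
    - [-1, 0.0005, 0, 0.001, 0, 0, 0]
    - [-1, 0, 0, 0, 0, 0, -0.05]
    - [-1, 0, 0, 0, 0, 0, -0.05]
    - [-1, 0, 0, 0, 0, 0, -0.05]
    - [-1, 0, 0, 0, 0, 0, -0.05]
    - [-1, 0, 0, 0, 0, 0, -0.05]
    - [-1, 0, 0, 0, 0, 0, -0.05]
    - [-1, 0, 0, 0, 0, 0, -0.05]
    - [-1, 0, 0, 0, 0, 0, -0.05]
    - [-1, 0, 0, 0, 0, 0, 0]

```text
clock: 6.75
tcp_pos: [0.5269, -0.0023, 0.0927]
orientation: [-0.0, 0.988, 0.157, -0.001]
wrist_force: [-0.3, -0.8, -14.7]
finger_gap: 0.0101
```

```bash
python3 - <<'E'
from h import *
st();snap("wrist","w3")
E
sed -i 's/(V>115)/(V>int(sys.argv[2]))/' d.py; for v in 110 125 140; do python3 d.py w3 $v; done; python3 d.py w2 130
```

```text
t 6.75 tcp [ 0.5269 -0.0023  0.0927] yaw 0.316 z [-0.003  0.    -1.   ] F [ -0.25  -0.77 -14.75] T [-0.16  -0.013  0.039] gap 0.0101 j6 1.1 tau6 -0.122
w3 dot 124 [274.1 196.4] r 0.0409 yaw 2.686
w3 dot 124 [274.1 196.4] r 0.0409 yaw 2.686
w3 dot 124 [274.1 196.4] r 0.0409 yaw 2.686
w2 dot 110 [259.6 217.3] r 0.0412 yaw 2.692
w2 mark 73 [366.  262.8] r 0.0292 yaw -0.442
w2 mark 13 [303.6 277.4] r 0.0235 yaw -2.143
w2 mark 10 [340. 277.] r 0.0235 yaw -1.135
```

```bash
python3 - <<'E'
from h import *
f="w3"
c=np.load(f"pics/{f}.npz"); im=c["color"][165:310,230:410,::-1].copy()
im=cv2.resize(im,None,fx=3.5,fy=3.5,interpolation=cv2.INTER_CUBIC)
A=np.array([.5283,-.0024])
for r in(.024,.028):
    p=px(c,[*(A+r*np.array([np.cos(-.445),np.sin(-.445)])),.067]); print(f,p.round(1)); cv2.circle(im,(int((p[0]-230)*3.5),int((p[1]-165)*3.5)),2,(0,255,0),-1)
cv2.imwrite("pics/c3.png",im)
E
```

```text
w3 [350.3 271.8]
w3 [354.8 275.7]
```

View pics/c3.png

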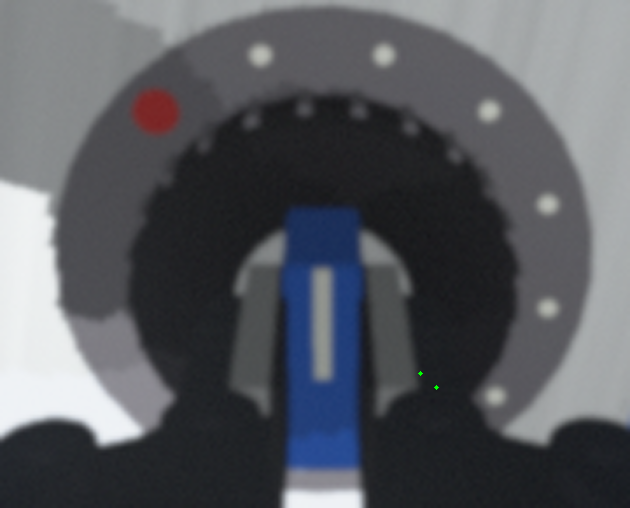

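The knob follows squarely between the pads and the ring mark is now hidden under a finger. I continue to just short of the earliest stop, ending slowly to get a torque baseline.

carry_out:
  steps:
    - [-1, 0, 0, 0.001, 0, 0, 0]
    - [-1, 0, 0, 0, 0, 0, -0.05]
    - [-1, 0, 0, 0, 0, 0, -0.05]
    - [-1, 0, 0, 0, 0, 0, -0.05]
    - [-1, 0, 0, 0, 0, 0, -0.05]
    - [-1, 0, 0, 0, 0, 0, -0.05]
    - [-1, 0, 0, 0, 0, 0, -0.05]
    - [-1, 0, 0, 0, 0, 0, -0.05]
    - [-1, 0, 0, 0, 0, 0, -0.04]
    - [-1, 0, 0, 0, 0, 0, -0.01]
    - [-1, 0, 0, 0, 0, 0, -0.01]
    - [-1, 0, 0, 0, 0, 0, -0.01]

```text
clock: 8.3
tcp_pos: [0.5265, -0.0025, 0.0926]
orientation: [-0.0, 0.933, 0.359, -0.002]
wrist_force: [-5.8, -0.9, -5.1]
finger_gap: 0.0109
```

```bash
python3 -c "
from h import *
st()"
```

```text
t 8.3 tcp [ 0.5265 -0.0025  0.0926] yaw 0.735 z [-0.003 -0.001 -1.   ] F [-5.83 -0.87 -5.1 ] T [-0.265  1.229 -0.208] gap 0.0109 j6 0.68 tau6 -0.125
```

carry_out:
  steps:
    - [-1, 0, 0, 0, 0, 0, -0.01]
    - [-1, 0, 0, 0, 0, 0, -0.01]

```text
clock: 8.55
tcp_pos: [0.5265, -0.0026, 0.0926]
orientation: [-0.0, 0.93, 0.369, -0.002]
wrist_force: [-5.6, -1.7, -5.8]
finger_gap: 0.0103
```

```bash
python3 -c "
from h import *
st()"
```

```text
t 8.55 tcp [ 0.5265 -0.0026  0.0926] yaw 0.755 z [-0.003 -0.001 -1.   ] F [-5.61 -1.73 -5.79] T [-0.295  1.223 -0.251] gap 0.0103 j6 0.66 tau6 -0.125
```

carry_out:
  steps:
    - [-1, 0, 0, 0, 0, 0, -0.01]
    - [-1, 0, 0, 0, 0, 0, -0.01]

```text
clock: 8.8
tcp_pos: [0.5265, -0.0026, 0.0926]
orientation: [-0.0, 0.926, 0.378, -0.002]
wrist_force: [-6.4, -1.4, -5.2]
finger_gap: 0.0102
```

```bash
python3 -c "
from h import *
st()"
```

```text
t 8.8 tcp [ 0.5265 -0.0026  0.0926] yaw 0.775 z [-0.003 -0.001 -1.   ] F [-6.4  -1.41 -5.22] T [-0.311  1.253 -0.229] gap 0.0102 j6 0.64 tau6 -0.125
```

The moving baseline is Tz of about -0.23. Small back-steps within the friction band will show how stiff the grip is, and so how large a step is safe at the stop.

carry_out:
  steps:
    - [-1, 0, 0, 0, 0, 0, 0]

```text
clock: 8.93
tcp_pos: [0.5265, -0.0026, 0.0926]
orientation: [-0.0, 0.926, 0.378, -0.002]
wrist_force: [-5.8, -1.9, -6.3]
finger_gap: 0.0101
```

```bash
python3 -c "
from h import *
st()"
```

```text
t 8.93 tcp [ 0.5265 -0.0026  0.0926] yaw 0.775 z [-0.003 -0.001 -1.   ] F [-5.77 -1.9  -6.34] T [-0.323  1.272 -0.138] gap 0.0101 j6 0.64 tau6 -0.159
```

carry_out:
  steps:
    - [-1, 0, 0, 0, 0, 0, 0.005]

```text
clock: 9.05
tcp_pos: [0.5265, -0.0025, 0.0926]
orientation: [-0.0, 0.927, 0.376, -0.002]
wrist_force: [-6.3, -0.6, -6.7]
finger_gap: 0.0103
```

```bash
python3 -c "
from h import *
st()"
```

```text
t 9.05 tcp [ 0.5265 -0.0025  0.0926] yaw 0.77 z [-0.003 -0.001 -1.   ] F [-6.3  -0.6  -6.75] T [-0.301  1.23   0.049] gap 0.0103 j6 0.64 tau6 0.0
```

carry_out:
  steps:
    - [-1, 0, 0, 0, 0, 0, 0.005]

```text
clock: 9.18
tcp_pos: [0.5265, -0.0026, 0.0926]
orientation: [-0.0, 0.928, 0.374, -0.002]
wrist_force: [-6.8, -2.3, -4.7]
finger_gap: 0.0102
```

```bash
python3 -c "
from h import *
st()"
```

```text
t 9.18 tcp [ 0.5265 -0.0026  0.0926] yaw 0.766 z [-0.003 -0.001 -1.   ] F [-6.77 -2.32 -4.73] T [-0.322  1.218  0.258] gap 0.0102 j6 0.65 tau6 0.163
```

carry_out:
  steps:
    - [-1, 0, 0, 0, 0, 0, 0.005]

```text
clock: 9.3
tcp_pos: [0.5265, -0.0026, 0.0926]
orientation: [-0.0, 0.929, 0.371, -0.002]
wrist_force: [-6.4, -2.1, -5.4]
finger_gap: 0.0107
```

```bash
python3 -c "
from h import *
st()"
```

```text
t 9.3 tcp [ 0.5265 -0.0026  0.0926] yaw 0.761 z [-0.003 -0.001 -1.   ] F [-6.36 -2.11 -5.42] T [-0.286  1.316  0.231] gap 0.0107 j6 0.65 tau6 0.151
```

carry_out:
  steps:
    - [-1, 0, 0, 0, 0, 0, -0.005]

```text
clock: 9.43
tcp_pos: [0.5265, -0.0025, 0.0926]
orientation: [-0.0, 0.928, 0.373, -0.002]
wrist_force: [-7.3, -1.0, -5.9]
finger_gap: 0.0104
```

```bash
python3 -c "
from h import *
st()"
```

```text
t 9.43 tcp [ 0.5265 -0.0025  0.0926] yaw 0.766 z [-0.003 -0.001 -1.   ] F [-7.25 -0.99 -5.9 ] T [-0.332  1.284 -0.051] gap 0.0104 j6 0.65 tau6 0.01
```

carry_out:
  steps:
    - [-1, 0, 0, 0, 0, 0, -0.005]

```text
clock: 9.55
tcp_pos: [0.5265, -0.0025, 0.0926]
orientation: [-0.0, 0.927, 0.376, -0.002]
wrist_force: [-5.3, -1.7, -6.6]
finger_gap: 0.0102
```

```bash
python3 -c "
from h import *
st()"
```

```text
t 9.55 tcp [ 0.5265 -0.0025  0.0926] yaw 0.77 z [-0.003 -0.001 -1.   ] F [-5.3  -1.68 -6.58] T [-0.288  1.239 -0.227] gap 0.0102 j6 0.64 tau6 -0.179
```

carry_out:
  steps:
    - [-1, 0, 0, 0, 0, 0, -0.005]

```text
clock: 9.68
tcp_pos: [0.5265, -0.0026, 0.0926]
orientation: [-0.0, 0.926, 0.378, -0.002]
wrist_force: [-7.0, -2.1, -6.2]
finger_gap: 0.0104
```

```bash
python3 -c "
from h import *
st()"
```

```text
t 9.68 tcp [ 0.5265 -0.0026  0.0926] yaw 0.775 z [-0.003 -0.001 -1.   ] F [-6.98 -2.12 -6.2 ] T [-0.276  1.207 -0.193] gap 0.0104 j6 0.64 tau6 -0.167
```

Grip stiffness is about 40 N m/rad, so the whole safe window at the stop is only about 3 to 5 mrad. That is too stiff to feel the stop while gripped. The arm is laterally soft (about 9 N/mm), so I'll push the bar's pointing end sideways with one pad, about 16 mm off the axis, and feel the stop as a force rise over the friction force. First I turn a last 0.07 rad gripped, which is still short of the earliest stop. Then I release and shift along the bar.

carry_out:
  steps:
    - [-1, 0, 0, 0, 0, 0, -0.01]
    - [-1, 0, 0, 0, 0, 0, -0.01]
    - [-1, 0, 0, 0, 0, 0, -0.01]
    - [-1, 0, 0, 0, 0, 0, -0.01]
    - [-1, 0, 0, 0, 0, 0, -0.01]
    - [-1, 0, 0, 0, 0, 0, -0.01]
    - [-1, 0, 0, 0, 0, 0, -0.01]

```text
clock: 10.55
tcp_pos: [0.5264, -0.0026, 0.0926]
orientation: [-0.0, 0.912, 0.41, -0.002]
wrist_force: [-6.7, -1.9, -5.9]
finger_gap: 0.0105
```

```bash
python3 -c "
from h import *
st()"
```

```text
t 10.55 tcp [ 0.5264 -0.0026  0.0926] yaw 0.845 z [-0.003 -0.001 -1.   ] F [-6.65 -1.85 -5.93] T [-0.297  1.315 -0.215] gap 0.0105 j6 0.57 tau6 -0.125
```

carry_out:
  steps:
    - [-1, 0, 0, 0, 0, 0, 0.005]
    - [-0.4, 0, 0, 0, 0, 0, 0]
    - [-0.4, 0, 0, 0, 0, 0, 0]
    - [-0.4, 0, 0, 0, 0, 0, 0]
    - [-0.4, 0, 0, 0, 0, 0, 0]

```text
clock: 11.18
tcp_pos: [0.529, -0.0024, 0.0929]
orientation: [0.0, 0.913, 0.408, 0.001]
wrist_force: [0.1, 0.5, 0.0]
finger_gap: 0.0256
```

```bash
python3 -c "
from h import *
st()"
```

```text
t 11.18 tcp [ 0.529  -0.0024  0.0929] yaw 0.841 z [ 0.002 -0.    -1.   ] F [0.09 0.49 0.03] T [ 0.035 -0.008  0.025] gap 0.0256 j6 0.57 tau6 0.0
```

carry_out:
  steps:
    - [-0.4, 0, -0.008, 0, 0, 0, 0]
    - [-0.4, 0, -0.008, 0, 0, 0, 0]
    - [-0.4, 0, -0.007, 0, 0, 0, 0]
    - [-0.4, -0.003, 0, 0, 0, 0, 0]
    - [-0.4, -0.002, 0, 0, 0, 0, 0]
    - [-0.4, 0, 0, 0, 0, 0, 0]

```text
clock: 11.92
tcp_pos: [0.5079, 0.009, 0.0923]
orientation: [0.0, 0.913, 0.408, 0.0]
wrist_force: [0.5, 0.1, -0.5]
finger_gap: 0.0257
```

```bash
cat >> h.py <<'E'
def lat():
    s=env.get_state();q=s["orientation"];M=Ro.from_quat(q[[1,2,3,0]]).as_matrix()
    print("t",round(s["clock"],2),"tcp",s["tcp_pos"].round(4),"yaw",np.arctan2(M[1,0],M[0,0]).round(3),"Ftool",(M.T@s["wrist_force"]).round(2),"Tz",s["ft_torque"][2].round(3),"gap",round(s["finger_gap"],4))
E
python3 -c "
from h import *
lat();snap('wrist','w4')"; python3 d.py w4 120;  python3 d.py w4 140
```

```text
t 11.93 tcp [0.5079 0.009  0.0923] yaw 0.841 Ftool [0.43 0.26 0.55] Tz 0.01 gap 0.0257
w4 dot 116 [312.  213.8] r 0.0405 yaw 2.675
w4 dot 116 [312.  213.8] r 0.0405 yaw 2.675
w4 mark 50 [341.5 315.4] r 0.0288 yaw -0.432
```

View pics/w4.png

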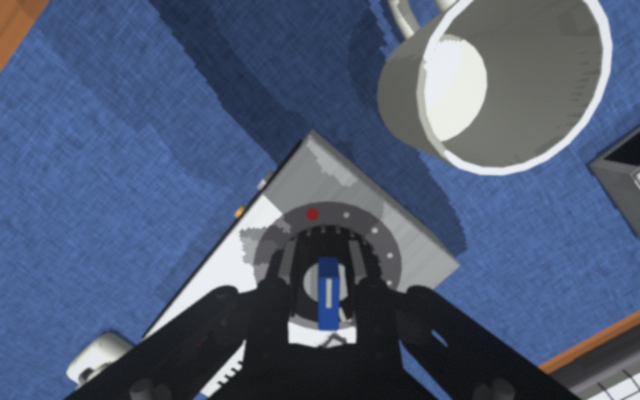

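The bar (328,290) stands between the pads, nearer the right one, which is the pushing pad. The ring mark at (341,315) is unmoved. Next I approach contact.

carry_out:
  steps:
    - [-0.4, -0.001, 0, 0, 0, 0, 0]
    - [-0.4, -0.001, 0, 0, 0, 0, 0]

```text
clock: 12.22
tcp_pos: [0.5065, 0.0077, 0.0923]
orientation: [0.0, 0.913, 0.408, -0.0]
wrist_force: [-0.7, 0.5, 0.2]
finger_gap: 0.0255
```

```bash
python3 -c "
from h import *
lat()"
```

```text
t 12.22 tcp [0.5065 0.0077 0.0923] yaw 0.841 Ftool [-0.04 -0.86 -0.2 ] Tz -0.005 gap 0.0255
```

carry_out:
  steps:
    - [-0.4, -0.0005, 0, 0, 0, 0, 0]
    - [-0.4, -0.0005, 0, 0, 0, 0, 0]

```text
clock: 12.48
tcp_pos: [0.5058, 0.007, 0.0923]
orientation: [0.0, 0.913, 0.408, 0.0]
wrist_force: [1.1, 0.4, -1.0]
finger_gap: 0.026
```

```bash
python3 -c "
from h import *
lat()"
```

```text
t 12.47 tcp [0.5058 0.007  0.0923] yaw 0.841 Ftool [1.01 0.51 1.05] Tz 0.013 gap 0.026
```

carry_out:
  steps:
    - [-0.4, -0.0005, 0, 0, 0, 0, 0]
    - [-0.4, -0.0005, 0, 0, 0, 0, 0]

```text
clock: 12.72
tcp_pos: [0.5055, 0.0066, 0.0923]
orientation: [-0.0, 0.913, 0.408, 0.0]
wrist_force: [1.0, 3.2, -1.0]
finger_gap: 0.0257
```

```bash
python3 -c "
from h import *
lat()"
```

```text
t 12.72 tcp [0.5055 0.0066 0.0923] yaw 0.841 Ftool [ 3.09 -1.38  1.05] Tz 0.017 gap 0.0257
```

carry_out:
  steps:
    - [-0.4, -0.0005, 0, 0, 0, 0, -0.01]
    - [-0.4, -0.0005, 0, 0, 0, 0, -0.01]

```text
clock: 12.98
tcp_pos: [0.5054, 0.0061, 0.0924]
orientation: [-0.0, 0.908, 0.418, 0.001]
wrist_force: [3.9, 4.4, -4.1]
finger_gap: 0.0258
```

```bash
python3 -c "
from h import *
lat()"
```

```text
t 12.97 tcp [0.5054 0.0061 0.0924] yaw 0.862 Ftool [5.87 0.12 4.15] Tz 0.05 gap 0.0258
```

carry_out:
  steps:
    - [-0.4, -0.0004, 0, 0, 0, 0, -0.01]

```text
clock: 13.1
tcp_pos: [0.5054, 0.006, 0.0924]
orientation: [-0.0, 0.906, 0.423, 0.001]
wrist_force: [4.9, 5.8, -3.7]
finger_gap: 0.0256
```

```bash
python3 -c "
from h import *
lat()"
```

```text
t 13.1 tcp [0.5054 0.006  0.0924] yaw 0.872 Ftool [ 7.61 -0.02  3.77] Tz 0.085 gap 0.0256
```

carry_out:
  steps:
    - [-0.4, -0.0004, 0, 0, 0, 0, -0.01]

```text
clock: 13.22
tcp_pos: [0.5054, 0.0058, 0.0924]
orientation: [-0.0, 0.904, 0.427, 0.002]
wrist_force: [6.0, 5.3, -5.4]
finger_gap: 0.0255
```

```bash
python3 -c "
from h import *
lat()"
```

```text
t 13.22 tcp [0.5054 0.0058 0.0924] yaw 0.883 Ftool [7.86 1.23 5.45] Tz 0.027 gap 0.0255
```

```bash
cat >> h.py <<'E'
def kn():
    s=env.get_state(); r=s["tcp_pos"][:2]-[.527,-.0025]; F=s["wrist_force"]
    lat(); print("   knob torque",round(-(r[0]*F[1]-r[1]*F[0]+s["ft_torque"][2]),3))
E
python3 -c "
from h import *
kn()"
```

```text
t 13.22 tcp [0.5054 0.0058 0.0924] yaw 0.883 Ftool [7.86 1.23 5.45] Tz 0.027 gap 0.0255
   knob torque 0.137
```

carry_out:
  steps:
    - [-0.4, -0.0004, 0, 0, 0, 0, -0.005]

```text
clock: 13.35
tcp_pos: [0.5055, 0.0057, 0.0924]
orientation: [-0.0, 0.903, 0.429, 0.002]
wrist_force: [6.9, 5.8, -5.0]
finger_gap: 0.0256
```

```bash
python3 -c "
from h import *
kn()"
```

```text
t 13.35 tcp [0.5055 0.0057 0.0924] yaw 0.888 Ftool [8.85 1.71 5.05] Tz 0.039 gap 0.0256
   knob torque 0.142
```

carry_out:
  steps:
    - [-0.4, -0.0004, 0, 0, 0, 0, -0.005]

```text
clock: 13.48
tcp_pos: [0.5054, 0.0056, 0.0924]
orientation: [-0.001, 0.902, 0.432, 0.002]
wrist_force: [7.9, 7.8, -5.8]
finger_gap: 0.0255
```

```bash
python3 -c "
from h import *
kn()"
```

```text
t 13.47 tcp [0.5054 0.0056 0.0924] yaw 0.893 Ftool [10.98  1.26  5.89] Tz 0.06 gap 0.0255
   knob torque 0.171
```

carry_out:
  steps:
    - [-0.4, -0.0004, 0, 0, 0, 0, -0.01]

```text
clock: 13.6
tcp_pos: [0.5054, 0.0054, 0.0924]
orientation: [-0.001, 0.9, 0.436, 0.003]
wrist_force: [8.4, 8.4, -7.3]
finger_gap: 0.0257
```

```bash
python3 -c "
from h import *
kn()"
```

```text
t 13.6 tcp [0.5054 0.0054 0.0924] yaw 0.903 Ftool [11.76  1.32  7.41] Tz 0.055 gap 0.0257
   knob torque 0.193
```

carry_out:
  steps:
    - [-0.4, -0.0004, 0.0001, 0, 0, 0, -0.01]

```text
clock: 13.72
tcp_pos: [0.5055, 0.0052, 0.0924]
orientation: [-0.001, 0.898, 0.441, 0.003]
wrist_force: [8.8, 8.0, -6.5]
finger_gap: 0.0257
```

```bash
python3 -c "
from h import *
kn()"
```

```text
t 13.72 tcp [0.5055 0.0052 0.0924] yaw 0.913 Ftool [11.62  2.05  6.54] Tz 0.049 gap 0.0257
   knob torque 0.189
```

The knob torque is saturating near 0.19, so it is about to slide. I push on along the arc in small increments.

carry_out:
  steps:
    - [-0.4, -0.0005, 0.0001, 0, 0, 0, -0.02]
    - [-0.4, -0.0005, 0.0001, 0, 0, 0, -0.02]

```text
clock: 13.98
tcp_pos: [0.5051, 0.0043, 0.0924]
orientation: [-0.001, 0.888, 0.459, 0.003]
wrist_force: [8.1, 8.1, -6.9]
finger_gap: 0.0256
```

```bash
python3 -c "
from h import *
kn()"
```

```text
t 13.97 tcp [0.5051 0.0043 0.0924] yaw 0.954 Ftool [11.26  1.93  6.94] Tz 0.09 gap 0.0256
   knob torque 0.143
```

carry_out:
  steps:
    - [-0.4, -0.0005, 0.0001, 0, 0, 0, -0.02]
    - [-0.4, -0.0005, 0.0001, 0, 0, 0, -0.02]

```text
clock: 14.22
tcp_pos: [0.5047, 0.0033, 0.0924]
orientation: [-0.0, 0.879, 0.477, 0.003]
wrist_force: [8.6, 8.6, -6.8]
finger_gap: 0.0255
```

```bash
python3 -c "
from h import *
kn()"
```

```text
t 14.22 tcp [0.5047 0.0033 0.0924] yaw 0.994 Ftool [11.9   2.52  6.87] Tz 0.03 gap 0.0255
   knob torque 0.213
```

carry_out:
  steps:
    - [-0.4, -0.0005, 0.0001, 0, 0, 0, -0.02]
    - [-0.4, -0.0005, 0.0001, 0, 0, 0, -0.02]

```text
clock: 14.48
tcp_pos: [0.5043, 0.0024, 0.0924]
orientation: [-0.0, 0.869, 0.494, 0.003]
wrist_force: [9.4, 8.3, -7.6]
finger_gap: 0.0259
```

```bash
python3 -c "
from h import *
kn()"
```

```text
t 14.47 tcp [0.5043 0.0024 0.0924] yaw 1.033 Ftool [11.84  3.81  7.65] Tz 0.053 gap 0.0259
   knob torque 0.181
```

carry_out:
  steps:
    - [-0.4, -0.0005, 0.0001, 0, 0, 0, -0.02]
    - [-0.4, -0.0005, 0.0001, 0, 0, 0, -0.02]

```text
clock: 14.72
tcp_pos: [0.5045, 0.0017, 0.0925]
orientation: [-0.0, 0.859, 0.511, 0.004]
wrist_force: [9.6, 10.8, -7.8]
finger_gap: 0.0258
```

```bash
python3 -c "
from h import *
kn()"
```

```text
t 14.72 tcp [0.5045 0.0017 0.0925] yaw 1.074 Ftool [14.03  3.29  7.89] Tz 0.02 gap 0.0258
   knob torque 0.264
```

Force is rising (14.0 N against about 11.7 N sliding) and the TCP is starting to lag, so this is probably the stop. I go on in single small rows.

carry_out:
  steps:
    - [-0.4, -0.0005, 0.0001, 0, 0, 0, -0.01]

```text
clock: 14.85
tcp_pos: [0.5044, 0.0015, 0.0925]
orientation: [-0.001, 0.857, 0.516, 0.004]
wrist_force: [10.4, 10.7, -8.6]
finger_gap: 0.026
```

```bash
python3 -c "
from h import *
kn()"
```

```text
t 14.85 tcp [0.5044 0.0015 0.0925] yaw 1.084 Ftool [14.24  4.15  8.71] Tz 0.12 gap 0.026
   knob torque 0.163
```

carry_out:
  steps:
    - [-0.4, 0, 0, 0, 0, 0, 0]

```text
clock: 14.98
tcp_pos: [0.5044, 0.0015, 0.0925]
orientation: [-0.001, 0.857, 0.516, 0.004]
wrist_force: [10.3, 10.2, -8.8]
finger_gap: 0.0261
```

```bash
python3 -c "
from h import *
kn()"
```

```text
t 14.97 tcp [0.5044 0.0015 0.0925] yaw 1.083 Ftool [13.72  4.28  8.94] Tz 0.044 gap 0.0261
   knob torque 0.227
```

carry_out:
  steps:
    - [-0.4, -0.0005, 0, 0, 0, 0, 0]

```text
clock: 15.1
tcp_pos: [0.5044, 0.0014, 0.0925]
orientation: [-0.001, 0.857, 0.516, 0.004]
wrist_force: [11.6, 11.6, -8.7]
finger_gap: 0.0257
```

```bash
python3 -c "
from h import *
kn()"
```

```text
t 15.1 tcp [0.5044 0.0014 0.0925] yaw 1.084 Ftool [15.57  4.79  8.8 ] Tz 0.055 gap 0.0257
   knob torque 0.251
```

carry_out:
  steps:
    - [-0.4, -0.0005, 0, 0, 0, 0, 0]

```text
clock: 15.22
tcp_pos: [0.5043, 0.0013, 0.0925]
orientation: [-0.001, 0.857, 0.516, 0.005]
wrist_force: [11.6, 14.8, -9.3]
finger_gap: 0.0254
```

```bash
python3 -c "
from h import *
kn()"
```

```text
t 15.22 tcp [0.5043 0.0013 0.0925] yaw 1.084 Ftool [18.42  3.35  9.47] Tz 0.061 gap 0.0254
   knob torque 0.319
```

carry_out:
  steps:
    - [-0.4, 0, 0, 0, 0, 0, 0]

```text
clock: 15.35
tcp_pos: [0.5043, 0.0013, 0.0925]
orientation: [-0.001, 0.857, 0.516, 0.005]
wrist_force: [11.9, 12.9, -8.8]
finger_gap: 0.0254
```

```bash
cat > avg.py <<'E'
from h import *
a=[]
for i in range(8):
    s=env.get_state();q=s["orientation"];M=Ro.from_quat(q[[1,2,3,0]]).as_matrix(); r=s["tcp_pos"][:2]-[.527,-.0025]; F=s["wrist_force"]
    a.append([*(M.T@F),s["ft_torque"][2],-(r[0]*F[1]-r[1]*F[0]+s["ft_torque"][2])]); c=env.read_camera("wrist")
print(np.mean(a,0).round(3),np.std(a,0).round(3),round(s["clock"],2))
E
python3 avg.py
```

```text
[16.985  4.27   9.154  0.058  0.284] [0.348 0.398 0.277 0.022 0.021] 15.7
```

carry_out:
  steps:
    - [-0.4, -0.0004, 0, 0, 0, 0, 0]
    - [-0.4, -0.0004, 0, 0, 0, 0, 0]
    - [-0.4, 0, 0, 0, 0, 0, 0]

```text
clock: 16.12
tcp_pos: [0.5043, 0.0012, 0.0925]
orientation: [-0.001, 0.857, 0.516, 0.005]
wrist_force: [12.3, 14.9, -9.2]
finger_gap: 0.026
```

```bash
python3 avg.py; python3 -c "
from h import *
kn()"
```

```text
[19.412  4.088  9.924  0.069  0.327] [0.393 0.311 0.514 0.021 0.021] 16.48
t 16.52 tcp [0.5042 0.0012 0.0925] yaw 1.084 Ftool [19.11  4.04 10.3 ] Tz 0.087 gap 0.0254
   knob torque 0.303
```

The stop is firmly felt. Force is 19.4 N against 11.7 N sliding, so about 0.33 N m against 0.2 N m, and there is no motion. It was held for over 0.3 s, so I back off, lift and check.

carry_out:
  steps:
    - [-0.4, 0.002, 0, 0, 0, 0, 0]
    - [-0.4, 0.002, 0, 0, 0, 0, 0]
    - [-0.4, 0.003, 0, 0, 0, 0, 0]
    - [-0.4, 0.003, 0, 0, 0, 0, 0]
    - [-0.4, 0, 0, -0.02, 0, 0, 0]
    - [-0.4, 0, 0, -0.05, 0, 0, 0]
    - [-0.4, 0, 0, -0.06, 0, 0, 0]
    - [-0.4, 0, 0, 0, 0, 0, 0]

```text
clock: 17.52
tcp_pos: [0.5077, 0.006, 0.2274]
orientation: [0.003, 0.857, 0.514, 0.003]
wrist_force: [0.0, -0.6, -0.5]
finger_gap: 0.0257
```

```bash
python3 - <<'E'
from h import *
lat();c=snap("wrist","w5")
p=px(c,[.527,-.0025,.07]).astype(int);print(p)
x0,y0=max(p[0]-100,0),max(p[1]-75,0)
cv2.imwrite("pics/c5.png",cv2.resize(c["color"][y0:y0+150,x0:x0+200,::-1],None,fx=4,fy=4,interpolation=cv2.INTER_CUBIC));print(x0,y0)
E
python3 d.py w5 110;python3 d.py w5 135
```

```text
t 17.52 tcp [0.5077 0.006  0.2274] yaw 1.081 Ftool [-0.48  0.29  0.54] Tz -0.02 gap 0.0257
[322 203]
222 128
w5 dot 32 [322.5 163.5] r 0.0408 yaw 2.678
w5 dot 32 [322.5 163.5] r 0.0408 yaw 2.678
```

View pics/c5.png

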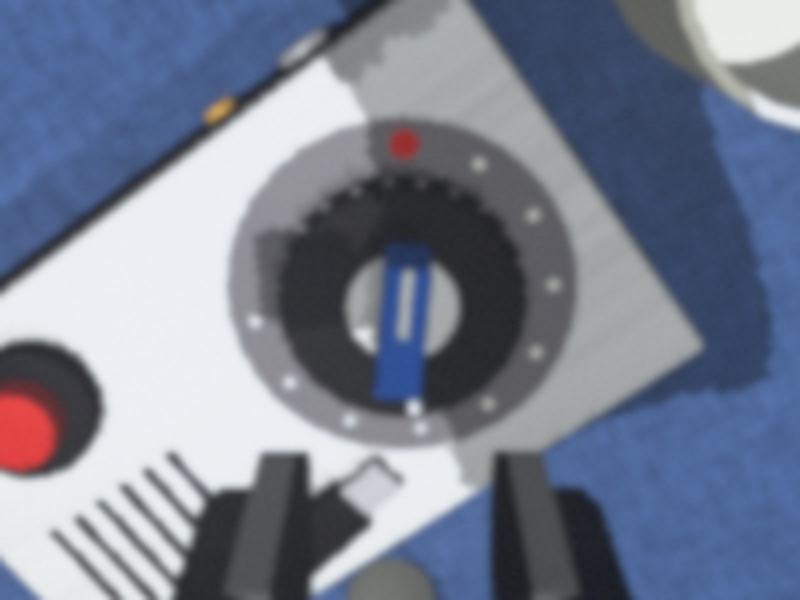

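The crop shows the bar pointing just short of the red dot (about 0.1 rad) and the ring mark's outer end near crop (414,408), peeping from behind the bar. I check these numerically and triangulate the button.

```bash
python3 - <<'E'
from h import *
c=np.load("pics/w5.npz")
for n,u,v,z in(("mark end",222+414/4,128+410/4,.067),("bar tip L",222+405/4,128+268/4,.089),("line foot",222+404/4,128+340/4,.089)):
    p=ray(c,u,v,z)[:2]-[.528,-.0025];print(n,np.hypot(*p).round(4),np.arctan2(p[1],p[0]).round(3),p.round(4))
a=ray(c,222+408/4,128+268/4,.089)-ray(c,222+402/4,128+340/4,.089);print("knob yaw",np.arctan2(a[1],a[0]))
# button triangulation
A=[];b=[]
for f,(x0,y0,x1,y1) in(("top0",(345,205,372,230)),("w0",(300,240,345,285)),("w5",(200,200,250,260))):
    c=np.load(f"pics/{f}.npz");h=cv2.cvtColor(c["color"][y0:y1,x0:x1],cv2.COLOR_RGB2HSV).astype(int)
    m=((h[...,0]<8)|(h[...,0]>172))&(h[...,1]>140)&(h[...,2]>150)
    v,u=np.argwhere(m).mean(0)+[y0,x0]; p=ray(c,u,v,.075);o=-c["R"].T@c["t"];d=(p-o)/np.linalg.norm(p-o)
    Pm=np.eye(3)-np.outer(d,d);A.append(Pm);b.append(Pm@o);print(f,m.sum(),u.round(1),v.round(1),p.round(4))
print(np.linalg.solve(sum(A),sum(b)).round(4))
E
```

```text
mark end 0.0328 -0.411 [ 0.03   -0.0131]
bar tip L 0.0164 2.662 [-0.0146  0.0076]
line foot 0.0027 -0.627 [ 0.0022 -0.0016]
knob yaw 2.5761677561552454
top0 48 358.0 217.8 [ 0.5075 -0.1125  0.075 ]
w0 235 323.1 268.0 [ 0.5081 -0.1136  0.075 ]
w5 312 225.0 235.5 [ 0.5084 -0.1135  0.075 ]
[ 0.5078 -0.1124  0.0767]
```

carry_out:
  steps:
    - [-0.7, -0.0349, 0.0186, 0, 0, 0, 0]
    - [-1, -0.0349, 0.0186, 0, 0, 0, 0]
    - [-1, -0.0349, 0.0186, 0, 0, 0, 0]
    - [-1, 0, 0, 0.04, 0, 0, 0]
    - [-1, 0, 0, 0.04, 0, 0, 0]
    - [-1, 0, 0, 0.02, 0, 0, 0]
    - [-1, 0, 0, 0, 0, 0, 0]

```text
clock: 18.45
tcp_pos: [0.5024, -0.1112, 0.1193]
orientation: [-0.003, 0.858, 0.514, -0.002]
wrist_force: [-1.1, -0.3, 0.9]
finger_gap: -0.0
```

```bash
python3 - <<'E'
from h import *
lat();c=snap("wrist","w6")
E
```

```text
t 18.45 tcp [ 0.5024 -0.1112  0.1193] yaw 1.081 Ftool [-0.78 -0.8  -0.89] Tz -0.001 gap -0.0
```

View pics/w6.png

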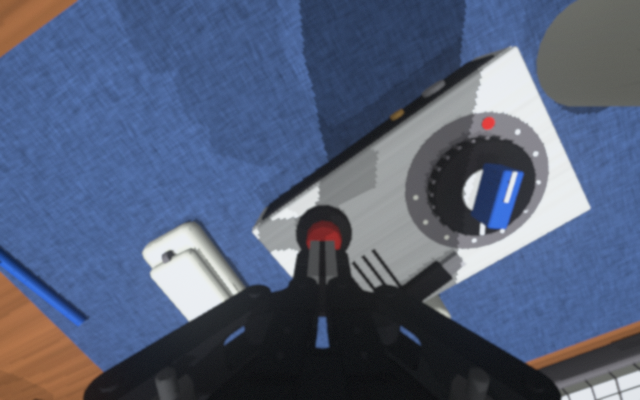

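The closed tips at (322,240) are over the red button. The knob still points near the dot and the ring mark is visible at (482,228). I centre on the button and descend.

carry_out:
  steps:
    - [-1, 0.0015, 0.0053, 0, 0, 0, 0]
    - [-1, 0, 0, 0.01, 0, 0, 0]
    - [-1, 0, 0, 0.01, 0, 0, 0]
    - [-1, 0, 0, 0, 0, 0, 0]

```text
clock: 19.0
tcp_pos: [0.5097, -0.1128, 0.1012]
orientation: [-0.001, 0.857, 0.515, -0.001]
wrist_force: [-0.7, -0.1, 0.6]
finger_gap: -0.0003
```

```bash
python3 d.py w6 120;python3 d.py w6 170; python3 -c "
from h import *
lat()"
```

```text
w6 dot 125 [487.8 122.8] r 0.0412 yaw 2.653
w6 dot 125 [487.8 122.8] r 0.0412 yaw 2.653
w6 mark 54 [481.9 229.3] r 0.0291 yaw -0.414
t 19.0 tcp [ 0.5097 -0.1128  0.1012] yaw 1.081 Ftool [-0.42 -0.58 -0.62] Tz 0.026 gap -0.0003
```

carry_out:
  steps:
    - [-1, 0, 0, 0.002, 0, 0, 0]
    - [-1, 0, 0, 0.002, 0, 0, 0]

```text
clock: 19.25
tcp_pos: [0.5107, -0.1133, 0.0984]
orientation: [0.0, 0.857, 0.515, 0.0]
wrist_force: [-1.2, -0.7, 0.6]
finger_gap: 0.0003
```

```bash
python3 -c "
from h import *
lat()"
```

```text
t 19.25 tcp [ 0.5107 -0.1133  0.0984] yaw 1.081 Ftool [-1.15 -0.72 -0.58] Tz 0.013 gap 0.0003
```

carry_out:
  steps:
    - [-1, 0, 0, 0.002, 0, 0, 0]
    - [-1, 0, 0, 0.002, 0, 0, 0]

```text
clock: 19.5
tcp_pos: [0.5107, -0.1133, 0.0944]
orientation: [0.0, 0.857, 0.515, 0.0]
wrist_force: [0.4, 1.4, 3.7]
finger_gap: -0.0
```

```bash
python3 -c "
from h import *
lat()"
```

```text
t 19.5 tcp [ 0.5107 -0.1133  0.0944] yaw 1.081 Ftool [ 1.42 -0.27 -3.69] Tz -0.025 gap -0.0
```

Contact is at TCP z of about 0.095. The ring mark's and the dot's small apparent shifts are opposite, which fits a camera offset of about 1 mm rather than rotation. I recentre by 3 mm and press.

carry_out:
  steps:
    - [-1, 0, 0, -0.003, 0, 0, 0]
    - [-1, -0.0007, -0.003, 0, 0, 0, 0]
    - [-1, 0, 0, 0.003, 0, 0, 0]
    - [-1, 0, 0, 0.002, 0, 0, 0]
    - [-1, 0, 0, 0.002, 0, 0, 0]

```text
clock: 20.12
tcp_pos: [0.5074, -0.1123, 0.0903]
orientation: [-0.0, 0.857, 0.515, -0.0]
wrist_force: [-1.5, -0.2, 3.9]
finger_gap: 0.0002
```

```bash
python3 -c "
from h import *
lat()"
```

```text
t 20.12 tcp [ 0.5074 -0.1123  0.0903] yaw 1.081 Ftool [-0.87 -1.25 -3.85] Tz 0.03 gap 0.0002
```

carry_out:
  steps:
    - [-1, 0, 0, 0.001, 0, 0, 0]
    - [-1, 0, 0, 0.001, 0, 0, 0]

```text
clock: 20.38
tcp_pos: [0.5074, -0.1124, 0.0898]
orientation: [0.0, 0.857, 0.515, 0.0]
wrist_force: [-7.8, 2.0, 20.6]
finger_gap: -0.0002
```

```bash
python3 -c "
from h import *
lat()"
```

```text
t 20.38 tcp [ 0.5074 -0.1124  0.0898] yaw 1.081 Ftool [ -1.94  -7.84 -20.57] Tz -0.024 gap -0.0002
```

carry_out:
  steps:
    - [-1, 0, 0, 0.001, 0, 0, 0]
    - [-1, 0, 0, 0, 0, 0, 0]

```text
clock: 20.62
tcp_pos: [0.5074, -0.1124, 0.0897]
orientation: [0.001, 0.857, 0.515, 0.0]
wrist_force: [-8.1, 3.2, 22.9]
finger_gap: 0.0002
```

```bash
python3 -c "
from h import *
lat()"
```

```text
t 20.62 tcp [ 0.5074 -0.1124  0.0897] yaw 1.081 Ftool [ -0.94  -8.62 -22.87] Tz -0.003 gap 0.0002
```

The hard stop is at TCP 0.0897, matching 6 mm under the triangulated top (0.0767 to 0.0707 at the tip). I release in steps to check where contact is lost.

carry_out:
  steps:
    - [-1, 0, 0, -0.003, 0, 0, 0]
    - [-1, 0, 0, -0.002, 0, 0, 0]
    - [-1, 0, 0, 0, 0, 0, 0]

```text
clock: 21.0
tcp_pos: [0.5075, -0.1124, 0.0922]
orientation: [-0.0, 0.857, 0.515, -0.0]
wrist_force: [-1.1, 0.6, 3.9]
finger_gap: 0.0001
```

```bash
python3 -c "
from h import *
lat()"
```

```text
t 21.0 tcp [ 0.5075 -0.1124  0.0922] yaw 1.081 Ftool [ 0.03 -1.29 -3.9 ] Tz 0.036 gap 0.0001
```

carry_out:
  steps:
    - [-1, 0, 0, -0.0015, 0, 0, 0]
    - [-1, 0, 0, 0, 0, 0, 0]

```text
clock: 21.25
tcp_pos: [0.5075, -0.1124, 0.0936]
orientation: [-0.0, 0.857, 0.515, -0.0]
wrist_force: [-2.2, 0.7, 2.7]
finger_gap: -0.0001
```

```bash
python3 -c "
from h import *
lat()"
```

```text
t 21.25 tcp [ 0.5075 -0.1124  0.0936] yaw 1.081 Ftool [-0.43 -2.22 -2.74] Tz 0.025 gap -0.0001
```

carry_out:
  steps:
    - [-1, 0, 0, -0.0015, 0, 0, 0]
    - [-1, 0, 0, 0, 0, 0, 0]

```text
clock: 21.5
tcp_pos: [0.5077, -0.1124, 0.0953]
orientation: [0.0, 0.857, 0.515, 0.0]
wrist_force: [-0.7, 0.2, 1.5]
finger_gap: 0.0
```

```bash
python3 -c "
from h import *
lat()"
```

```text
t 21.5 tcp [ 0.5077 -0.1124  0.0953] yaw 1.081 Ftool [-0.16 -0.73 -1.52] Tz -0.04 gap 0.0
```

Contact persists 5.6 mm above the stop, so the press was full. I lift clear and check.

carry_out:
  steps:
    - [-1, 0, 0, -0.02, 0, 0, 0]
    - [-1, 0, 0, -0.05, 0, 0, 0]
    - [-1, 0, 0, -0.06, 0, 0, 0]
    - [-1, 0, 0, -0.03, 0, 0, 0]
    - [-1, 0, 0, 0, 0, 0, 0]
    - [-1, 0, 0, 0, 0, 0, 0]
    - [-1, 0, 0, 0, 0, 0, 0]

```text
clock: 22.38
tcp_pos: [0.5068, -0.1121, 0.2535]
orientation: [-0.001, 0.857, 0.515, -0.001]
wrist_force: [-0.9, -0.6, -0.1]
finger_gap: -0.0003
```

```bash
python3 - <<'E'
from h import *
lat();c=snap("wrist","w7")
E
python3 d.py w7 120; python3 d.py w7 160
```

```text
t 22.38 tcp [ 0.5068 -0.1121  0.2535] yaw 1.081 Ftool [-0.95 -0.5   0.12] Tz 0.036 gap -0.0003
w7 dot 39 [418.9 111.1] r 0.0411 yaw 2.662
w7 dot 39 [418.9 111.1] r 0.0411 yaw 2.662
w7 mark 25 [417.9 175. ] r 0.028 yaw -0.412
```

View pics/w7.png

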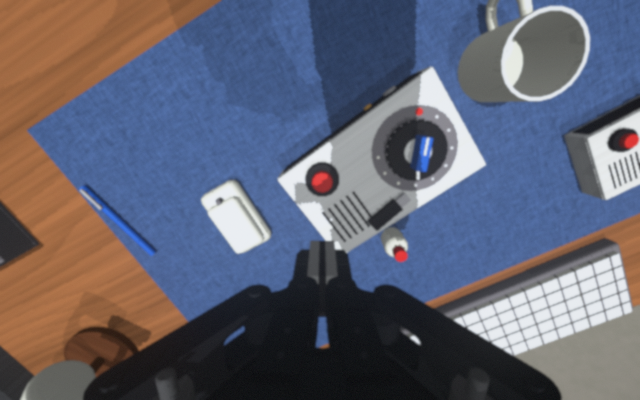

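The final view shows the knob (424,150) near the red dot (419,111), the button (321,180) out, and the bystanders in place. I hand in.

```bash
python3 -c "
from h import *
print(env.hand_in())"
```

```text
the job is handed in; nothing more can be done
None
```

The volume is down against its stop, the power button was pressed fully in and let go, and the job is handed in. The hand-in gives no verdict. The last move ended at 22.4 s of the 69 s allowed.

**Knob:** I turned it most of the way gripped. The grip was too stiff (about 40 N m/rad) to feel the stop safely, so I finished by pushing one end of the bar sideways with one pad.
- The push rose from about 11.7 N while sliding to 19.4 N with no further motion, held for over 0.3 s.
- That is an estimated 0.10–0.14 N m over friction, or about 4–5.5 N on the pin. The pin force itself cannot be read, and the torque readings scatter by about 0.02 N m.
- The knob points about 0.1 rad short of the red dot, measured before the button press. The final picture shows it still there by eye.

**Power button:** It met a hard stop, then stayed in contact for at least 5.6 mm on the way back up, which fits full travel. The arm is clear of everything.

**Balance ring:** In the last pictures its mark appears shifted by 0.03 rad (under 1 mm). The fixed red dot appears shifted the opposite way, which points to a camera offset of about 1 mm rather than a turned ring.

**Other things on the desk:** The mug, mouse, stick, drops and pen look unmoved in the final view, judged by eye. The lotion bottle is out of that view and was never approached.

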